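# Set both cake tallies to their posts

### The job

Before the cake shop opens, set both tallies on the counter: with a fingertip, flick each white star wheel anticlockwise (seen from above), click by click, until its long ball-ended arm points at the brass post of its own stand, and do not run it past the post. Pick nothing up, and leave the stands, the cakes and everything else where they are.

Things in the scene. Friction and masses are not known exactly. Their poses are not given: they have to be found in the camera images.
- tally_left: the left tally stand (+y side), loose but heavy (about 1.9 kg). Origin: centre of its underside, on the vertical wheel axis; own z up, own x points from the axis to its brass post. Dark steel foot, 140 mm across, 14 mm thick, with a tongue to the post. A sprung roller under the wheel, on the post's side, up to 36 mm above the table, makes the clicks.
- tally_left_hub (a point): on the wheel axis at mid height of the arms, 54 mm above the table. Flat white star wheel: hub radius 18 mm, six straight arms 60 degrees apart, 7 mm thick, 45 to 63 mm above the table, tips 56 mm from the axis (the long one see ball). Between the arms, beyond 30 mm from the axis, it is open down to 38 mm above the table: shut fingertips can dip in between two arms.
- tally_left_wheel (a joint): wheel turn, rad, growing anticlockwise from above; 0 = long arm at the post. A click is 1.047; it rests on whole clicks (an arm along the stand's -x), at the start -1, -2 or -3 clicks (very rarely poised halfway between two). Leaving a click takes 0.16 N m (3 to 5 N at an arm); pushed past 0.52 it springs on to the next, less and it springs back. Stop at -3.6; it can overrun 0.
- tally_left_ball (a point): centre of the 18 mm ball at the end of the one long arm, 64 mm from the wheel axis (outer edge 73 mm), 54 mm above the table; turns with the wheel
- tally_left_post (a point): on the centre line of the brass post (10 mm thick, 14 mm ball on top, 75 mm high), 92 mm from the wheel axis, 54 mm above the table
- tally_right: the right tally stand (-y side), loose but heavy (about 1.9 kg). Origin: centre of its underside, on the vertical wheel axis; own z up, own x points from the axis to its brass post. Dark steel foot, 140 mm across, 14 mm thick, with a tongue to the post. A sprung roller under the wheel, on the post's side, up to 36 mm above the table, makes the clicks.
- tally_right_hub (a point): on the wheel axis at mid height of the arms, 54 mm above the table. Flat white star wheel: hub radius 18 mm, six straight arms 60 degrees apart, 7 mm thick, 45 to 63 mm above the table, tips 56 mm from the axis (the long one see ball). Between the arms, beyond 30 mm from the axis, it is open down to 38 mm above the table: shut fingertips can dip in between two arms.
- tally_right_wheel (a joint): wheel turn, rad, growing anticlockwise from above; 0 = long arm at the post. A click is 1.047; it rests on whole clicks (an arm along the stand's -x), at the start -1, -2 or -3 clicks (very rarely poised halfway between two). Leaving a click takes 0.16 N m (3 to 5 N at an arm); pushed past 0.52 it springs on to the next, less and it springs back. Stop at -3.6; it can overrun 0.
- tally_right_ball (a point): centre of the 18 mm ball at the end of the one long arm, 64 mm from the wheel axis (outer edge 73 mm), 54 mm above the table; turns with the wheel
- tally_right_post (a point): on the centre line of the brass post (10 mm thick, 14 mm ball on top, 75 mm high), 92 mm from the wheel axis, 54 mm above the table
- cupcake: loose cupcake in a paper case, 58 mm across, 71 mm high, between the stands; a bystander. Origin at the centre of its underside
- tart: loose small tart on a gold board, 84 mm across, 37 mm high, between the stands, farther off; a bystander. Origin at the centre of its underside
- dome_cake: loose yellow domed cake on a gold board, 124 mm across, 65 mm high, beyond the stands; a bystander. Origin at the centre of its underside
- slate_flag: loose blank black card on a steel foot, 85 mm wide, 90 mm high, beyond the left stand; a bystander. Origin at the centre of its underside
- mug: loose white mug, 72 mm across, 85 mm high, far left; a bystander. Origin at the centre of its underside
- jar: loose amber jar, 64 mm across, 90 mm high, left; a bystander. Origin at the centre of its underside
- board_stack: loose stack of gold cake boards, 100 mm across, 19 mm high, right; a bystander. Origin at the centre of its underside
- spatula: loose spatula, 200 mm long, lying beyond the right stand; a bystander. Origin on its length, on the underside

How it is judged (in metres and radians):
At the end, for the whole second after the job is handed in: Both wheels rest on the click at which the long arm points at the post (within 0.15 rad); neither stand has moved by 20 mm or tipped, and no bystander has moved by 20 mm (value of joint tally_left_wheel between -0.15 and 0.15 rad and velocity of joint tally_left_wheel between -0.1 and 0.1 rad/s and distance of each of tally_left, tally_right, cupcake, tart, dome_cake, slate_flag, mug, jar, board_stack, spatula from where it was at the start of the episode below 0.02 m and angle between each of tally_left, tally_right's own z axis and vertical below 0.05 rad and linear speed of each of tally_left, tally_right below 0.02 m/s and value of joint tally_right_wheel between -0.15 and 0.15 rad and velocity of joint tally_right_wheel between -0.1 and 0.1 rad/s); the robot touches nothing.
It fails at once if the left wheel is run past its post (more than half a click) (value of joint tally_left_wheel above 0.6 rad).
It fails at once if the left stand is lifted, tipped or shoved (over 20 mm) (height (world z) of tally_left above 0.008 m or angle between tally_left's own z axis and vertical above 0.12 rad or distance of tally_left from where it was at the start of the episode above 0.02 m).
It fails at once if the right wheel is run past its post (more than half a click) (value of joint tally_right_wheel above 0.6 rad).
It fails at once if the right stand is lifted, tipped or shoved (over 20 mm) (height (world z) of tally_right above 0.008 m or angle between tally_right's own z axis and vertical above 0.12 rad or distance of tally_right from where it was at the start of the episode above 0.02 m).
It fails at once if a cake or another bystander is lifted or moved by more than 20 mm (distance of any of cupcake, tart, dome_cake, slate_flag, mug, jar, board_stack, spatula from where it was at the start of the episode above 0.02 m).
It also fails if it takes over 61 s, if anything falls off the work surface, if the arm or the gripper's body presses on something with over 40 N, if the wrist force passes 120 N, or if a joint passes its speed limit or range.

### The arm

A 6-joint arm with a two-finger parallel gripper is mounted at the origin on the work surface. World frame = base frame: x ahead of the robot, y to its left, z up, the work surface at z = 0. Lengths are in m, angles in degrees, forces in N, time in s.
With the tool pointing down it reaches from about 0.25 to 0.725 m from the base axis. Payload 9.7 kg.
Tool frame: the origin (TCP) lies at the very end of the fingers, on their centre line; the grasp point (between the pads) lies 19 mm behind it; z points along the fingers, y is the line along which they close (so a half turn about z gives the same grasp; the last joint's range is limited). The gripper opens to 85 mm and grips with 20 to 120 N. Pads are 22 mm wide; open, the fingers measure 114 mm over their backs; the gripper's body (76 mm by 85 mm) begins 54 mm behind the grasp point. The pads swing forward as they close: fully open they stand 13 mm farther back than shut.
Start: joints at [67.208, 4.979, 10.078, 95.1, 0, 90], TCP at [0.213, 0.507, 0.231] pointing down, gripper open.
Joint ranges: [-179.16, 179.16], [-48.56, 103.87], [-65.8, 70.77], [-126.05, 130.52], [-82.76, 87.17], [-180, 180]. Speed limits (degrees/s): [127.2, 127.2, 147.25, 180, 180, 180].

### API

Orientations are given as [roll, pitch, yaw] about the fixed x, y, z axes, in that order (R = Rz(yaw) Ry(pitch) Rx(roll)).
In Python, from workcell import bot gives the robot as it stands.
- The arm moves only by the tool arm_command, never from a script. Its argument "series" is a list of rows, each a list of 4 numbers: the shift along the tool's x, y, z in m, then the turn about the tool's z in rad. A call has exactly 5 rows; each row is the pose to reach, as a shift and turn from the pose commanded when the call began, along the tool's axes at that moment; what a row does not reach only later rows make up. A row lasts 1/10 s, in which the tool goes at most 50 mm and 8.59 degrees, less where a joint would pass 70% of its speed; a pose out of reach is approached as far as the arm can. A call with a gripper value outside its range is refused whole. "hand" is the finger opening in m, from 0 to 0.0854, set as the call begins (left out, the last holds). The fingers move at their own pace and stop on an object; "grip_force" is the grip in N (left out, the last holds). Time passes only in rows, so rows that repeat a pose let the fingers close, or fill a call up. It gives the time, the measured TCP pose, the force, the opening and the grip force at its end, in the units of the state.
- bot.get_obs(): the state, without advancing time (a new reading comes with each control period).
- bot.camera(name): name is "scene" or "side" or "wrist"; returns a dict with "color" (480x640x3 uint8, blue, green, red), "camera_matrix" (3x3 intrinsics, pixels), "xyz" and "orientation" of the camera in the world; the wrist camera has in their place "T_tool_cam" (4x4, takes a point from camera to tool coordinates, whose origin is the TCP and whose axes are the flange's). Camera axes: x right, y up, looking along -z (the intrinsics and any distortion apply to the point x, -y, -z); pixel columns grow to the right and rows downward; lengths in m; the calibration is good to about 2 mm. A picture is of the moment at which its call begins: read the wrist's pose just before it. There is no depth.
- bot.job_done(): hands the job in; it is judged then, once.
Trained networks look in the newest picture that a camera, given by its name, has taken for a name from the list of things; names that differ only in an ending like _2 or _b are one class to them, and where a whole thing is asked for, a point or a joint stands for the part that bears it (a point fixed in the world has none). Each returns a list of dicts, best first, with "confidence" (0 to 1); they miss things now and then, are a little off and sometimes report something else, mostly with a low value. They report only what shows in the picture. A call takes as long as a camera call.
- bot.find_in(camera, target): "location" ([column, row] in pixels, amid what is visible of it).
- bot.mark_of(camera, target): "location" ([column, row] in pixels: a listed point, or the origin of a listed thing).
The state is a dict: "time": time; "q": joint angles; "qd": joint speeds; "joint_efforts": joint torques, N m; "ee_pos": TCP position; "tcp_rot": TCP orientation; "wrist_force": force on the tool from outside, world axes, zero at the start; "torque": the same for the moment, N m; "opening": finger opening in m; "grasp_force": force on a finger pad.
Only numpy, scipy, OpenCV 4.12 (cv2) and the standard library are available. Lean on these libraries where they do the work, as an engineer would, in place of code of your own. Each camera call takes 0.05 s, during which the arm holds its last target. There are 200 camera calls.

## Working session

There is one attempt and no reset: what is moved stays moved. The work goes in short steps, Python scripts to look and compute and a tool call to move; the robot and the scene stay as the last step left them, time stands still between calls to the robot, and variables do not carry over. Pictures are saved under pics/ and viewed, at most 10 in all, crops included, and the job is handed in when it is done.

Besides the shell and the picture viewer there is one more tool, called after "Emit:" as name(argument=value, ...) on one line, values as JSON. arm_command: Moves the arm, as the interface text tells. Its arguments: {"type":"object","properties":{"series":{"type":"array"},"hand":{"type":"number"},"grip_force":{"type":"number"}},"required":["series"]}

```bash
mkdir -p pics; cat > h.py <<'E'
import numpy as np, cv2
from scipy.spatial.transform import Rotation as R
from workcell import bot
def ray(cam,px,T=None):
    K=np.array(cam["camera_matrix"]); 
    d=np.linalg.inv(K)@np.array([px[0],px[1],1.]); d=np.array([d[0],-d[1],-d[2]])
    return d
def world(cam,px,z,M=None):
    d=ray(cam,px)
    if "T_tool_cam" in cam:
        o=bot.get_obs(); Rt=R.from_euler('xyz',o["tcp_rot"],degrees=True).as_matrix()
        T=np.array(cam["T_tool_cam"]); d=Rt@T[:3,:3]@d; p=Rt@T[:3,3]+np.array(o["ee_pos"])
    else:
        p=np.array(cam["xyz"]); ori=np.array(cam["orientation"])
        Rm=ori if ori.shape==(3,3) else R.from_euler('xyz',ori,degrees=True).as_matrix()
        d=Rm@d
    return p+d*(z-p[2])/d[2]
E
python3 - <<'E'
from h import *
o=bot.get_obs(); print(o)
for n in ["scene","side"]:
    c=bot.camera(n); cv2.imwrite(f"pics/{n}0.png",c["color"]); print(n,c["xyz"],c["orientation"],[k for k in c])
    for s in ["left","right"]:
        for p,z in [("hub",.054),("ball",.054),("post",.054)]:
            r=bot.mark_of(n,f"tally_{s}_{p}")
            for e in r[:2]: print(n,s,p,np.round(e["location"],0),round(e["confidence"],2),np.round(world(c,e["location"],z),3))
    for t in ["cupcake","tart","dome_cake","slate_flag","mug","jar","board_stack","spatula"]:
        for e in bot.mark_of(n,t)[:1]: print(n,t,round(e["confidence"],2),np.round(world(c,e["location"],0),3))
E
```

```text
{'time': 0.0, 'q': array([6.72096129e+01, 5.01160253e+00, 1.00342974e+01, 9.50995507e+01,
       2.00318314e-03, 9.00006905e+01]), 'qd': array([-0.05540839, -0.08386086,  0.00141416,  0.01567473, -0.04891281,
       -0.05082185]), 'joint_efforts': array([ 1.33673915e-03, -5.20391679e+01,  4.64798605e+01,  1.63056829e-02,
       -6.32442698e-05,  1.83650087e-06]), 'ee_pos': array([0.21295034, 0.50685259, 0.23057685]), 'tcp_rot': array([-1.79923144e+02, -2.00225506e-03,  1.57208920e+02]), 'wrist_force': array([-0.78619762, -0.28636214,  0.22076225]), 'torque': array([-0.02597687, -0.00051357, -0.01814316]), 'grasp_force': 0.0, 'opening': 0.08520598550165466}
scene [ 1.12448585 -0.33904516  0.89516288] [37.51638656  0.27365575 58.06430113] ['color', 'camera_matrix', 'xyz', 'orientation']
scene left hub [396. 182.] 0.97 [0.55  0.238 0.054]
scene left ball [369. 171.] 0.57 [0.488 0.204 0.054]
scene left post [406. 207.] 0.93 [0.627 0.207 0.054]
scene right hub [202. 265.] 0.59 [ 0.523 -0.256  0.054]
scene right hub [173. 273.] 0.15 [ 0.51  -0.313  0.054]
scene right ball [174. 269.] 0.96 
[... 582 characters left out ...]
.054]
side left ball [436. 301.] 0.47 [ 0.695 -0.271  0.054]
side left post [282. 195.] 0.63 [0.625 0.212 0.054]
side right hub [359. 332.] 0.79 [ 0.52  -0.255  0.054]
side right ball [337. 250.] 0.68 [ 0.62  -0.041  0.054]
side right ball [373. 361.] 0.57 [ 0.502 -0.32   0.054]
side right post [391. 306.] 0.97 [ 0.611 -0.234  0.054]
side right post [371. 357.] 0.68 [ 0.504 -0.311  0.054]
side cupcake 0.8 [0.464 0.007 0.   ]
side tart 0.71 [ 0.507 -0.456  0.   ]
side dome_cake 0.7 [0.772 0.018 0.   ]
side slate_flag 0.92 [0.766 0.232 0.   ]
side mug 0.63 [0.651 0.01  0.   ]
side jar 0.95 [0.445 0.423 0.   ]
side board_stack 0.88 [ 0.499 -0.455  0.   ]
side spatula 0.57 [ 0.738 -0.235  0.   ]
```

```bash
python3 -c "
import cv2,numpy as np
a=cv2.imread('pics/scene0.png')[130:330,140:460];b=cv2.imread('pics/side0.png')[150:400,190:460]
a=cv2.resize(a,(800,500));cv2.imwrite('pics/a.png',a);cv2.imwrite('pics/b.png',cv2.resize(b,(648,600)))"
```

```text
(no output)
```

View pics/a.png

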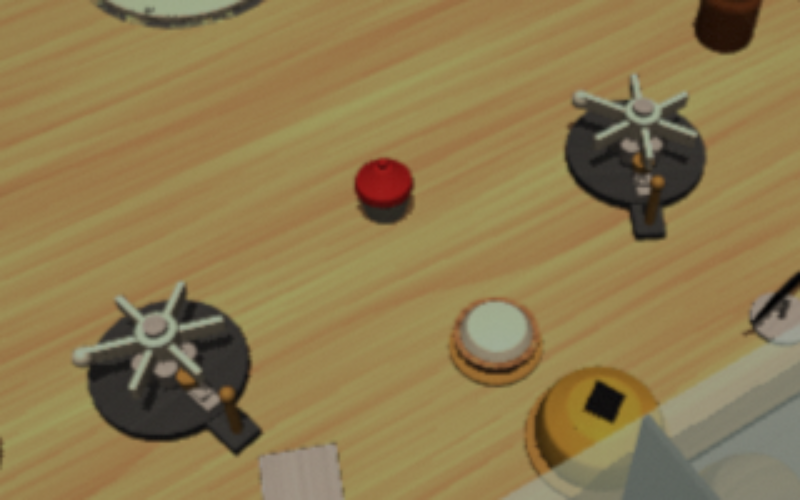

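View pics/b.png

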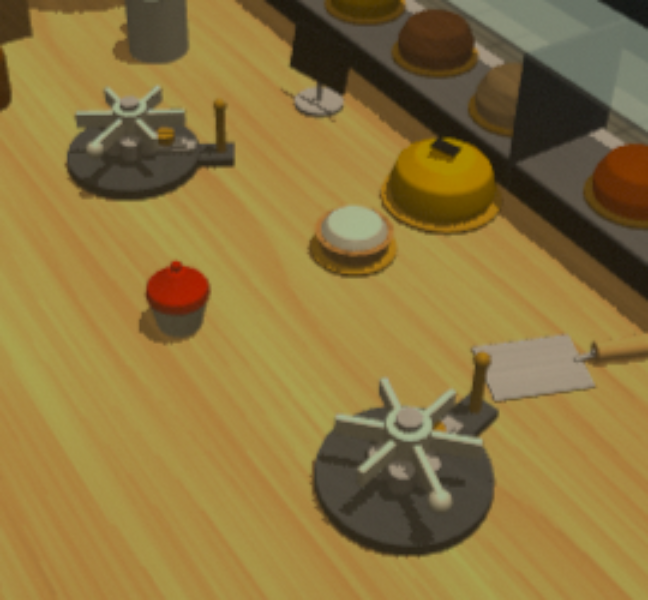

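The scene and side views agree. Left ball is one arm clockwise from the arm opposite the post, so −2 clicks, and the right one looks the same (−2). An arm points at each post. Next I check the wrist camera mount and then look from close by.

```bash
cat >> h.py <<'E'
def tool(dx,dy,dz=0):
    o=bot.get_obs(); Rt=R.from_euler('xyz',o["tcp_rot"],degrees=True).as_matrix()
    return Rt.T@np.array([dx,dy,dz])
def look(name,sides=("left",)):
    c=bot.camera("wrist"); cv2.imwrite(f"pics/{name}.png",c["color"])
    for s in sides:
        P={}
        for p in ["hub","ball","post"]:
            for e in bot.mark_of("wrist",f"tally_{s}_{p}")[:2]:
                w=world(c,e["location"],.054); P.setdefault(p,w)
                print(s,p,np.round(e["location"]),round(e["confidence"],2),np.round(w,4))
        if len(P)==3:
            a=[np.degrees(np.arctan2(*(P[p]-P["hub"])[1::-1])) for p in("ball","post")]
            print("ball,post deg",np.round(a,1),"wheel",round((a[0]-a[1]+180)%360-180,1),"r",[round(float(np.linalg.norm(P[p]-P["hub"])),4) for p in("ball","post")])
E
python3 - <<'E'
from h import *
c=bot.camera("wrist"); print(np.round(c["T_tool_cam"],3),c["camera_matrix"])
o=bot.get_obs();print(tool(.545-o["ee_pos"][0],.234-o["ee_pos"][1]))
E
```

```text
[[ 0.     0.946  0.324  0.083]
 [ 1.    -0.001  0.    -0.   ]
 [ 0.001  0.324 -0.946 -0.143]
 [ 0.     0.     0.     1.   ]] [[380.06556995   0.         315.73648116]
 [  0.         380.06556995 238.01590616]
 [  0.           0.           1.        ]]
[-4.11780490e-01 -1.23133317e-01 -5.20597300e-06]
```

Emit:
arm_command(series=[[-0.046, -0.012, 0, 0], [-0.092, -0.024, 0, 0], [-0.138, -0.036, 0, 0], [-0.184, -0.048, 0, 0], [-0.23, -0.06, 0, 0]], hand=0)

```text
time: 2.05
ee_pos: [0.4031, 0.3613, 0.2315]
tcp_rot: [180.0, 0.0, 157.2]
wrist_force: [0.6, 1.0, 0.3]
opening: 0.0125
grasp_force: 0.0
```

Emit:
arm_command(series=[[-0.046, -0.012, 0, 0], [-0.092, -0.024, 0, 0], [-0.138, -0.036, 0, 0], [-0.184, -0.048, 0, 0], [-0.23, -0.06, 0, 0]])

```text
time: 2.55
ee_pos: [0.592, 0.2167, 0.2313]
tcp_rot: [180.0, 0.0, 157.2]
wrist_force: [0.5, 1.7, -0.1]
opening: 0.0003
grasp_force: 0.0
```

Emit:
arm_command(series=[[0, 0, 0, 0], [0, 0, 0, 0], [0, 0, 0, 0], [0, 0, 0, 0], [0, 0, 0, 0]])

```text
time: 3.05
ee_pos: [0.59, 0.2191, 0.2318]
tcp_rot: [180.0, 0.0, 157.3]
wrist_force: [-0.6, -0.9, -0.4]
opening: 0.0003
grasp_force: 0.0
```

```bash
python3 - <<'E'
from h import *
o=bot.get_obs();print(o["ee_pos"],o["tcp_rot"],o["q"],o["opening"])
look("w1")
E
```

```text
[0.58997604 0.21911031 0.23180458] [1.79972088e+02 2.47831029e-02 1.57292750e+02] [2.03728506e+01 1.63609484e+01 2.32441663e+01 9.68460522e+01
 3.45930342e-03 4.30800961e+01] 0.0003345854563841898
left hub [322. 137.] 0.57 [0.5358 0.2472 0.054 ]
left ball [257.  89.] 0.66 [0.4822 0.2134 0.054 ]
left post [552. 182.] 0.66 [0.6458 0.4128 0.054 ]
left post [306. 245.] 0.57 [0.6173 0.198  0.054 ]
ball,post deg [-147.7   56.4] wheel 155.9 r [0.0634, 0.1988]
```

View pics/w1.png

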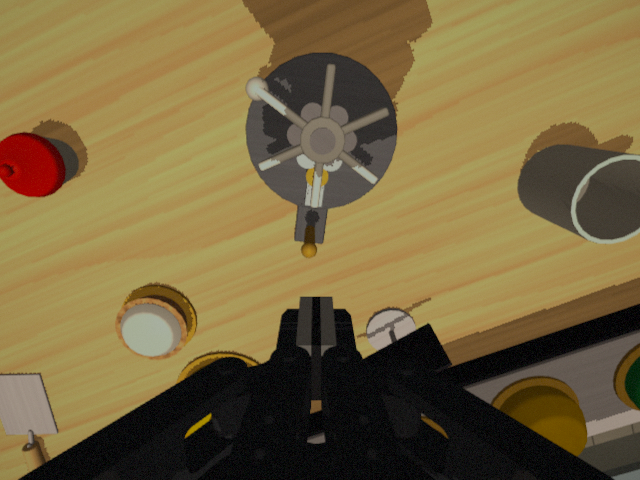

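The wrist view shows the left hub at (322,138), ball (257,89), post ball (309,250), and arm tips at (331,66), (386,112), (375,182) and (261,165). Ball is at −2 clicks.

```bash
python3 - <<'E'
from h import *
c=bot.camera("wrist")
t=[world(c,p,.063) for p in [(331,65),(387,111),(377,183),(260,166)]]
b=world(c,(257,89),.054); p=world(c,(309,250),.068); h=world(c,(322,138),.064)
print(h,b,p); 
# fit centre from tips & ball & post at known radii
from scipy.optimize import least_squares
# params cx,cy,th (post angle); wheel -2 clicks
th=lambda v,k:np.array([np.cos(v+k*np.pi/3),np.sin(v+k*np.pi/3)])
def f(v):
    C=v[:2]; r=[]
    for P,k,d in [(t[0],3,.056),(t[1],2,.056),(t[2],1,.056),(t[3],-1,.056),(b,-2,.064),(p,0,.092)]:
        r+=list(C+d*th(v[2],k)-P[:2])
    return r
s=least_squares(f,[h[0],h[1],-.3]); print(s.x,np.degrees(s.x[2]),np.round(np.reshape(s.fun,(-1,2))*1000,1))
C=s.x[:2]; o=bot.get_obs()
for g in [-30,30,90,150,210]:
    a=s.x[2]+np.radians(g); G=C+.05*np.array([np.cos(a),np.sin(a)]); print(g,np.degrees(a)%360,G, tool(*(G-o["ee_pos"][:2])), "yaw y-radial",(np.degrees(a)+90)%180)
E
```

```text
[0.53621826 0.24625753 0.064     ] [0.48266881 0.21323376 0.054     ] [0.61816686 0.20023856 0.068     ]
[ 0.53794399  0.24572032 -0.51718835] -29.632709442038593 [[-0.6  0.7]
 [ 0.6  1.1]
 [-0.9 -0.4]
 [ 1.1 -1.5]
 [ 0.1  0.1]
 [-0.3 -0. ]]
-30 300.36729055796144 [0.56322105 0.2025802 ] [ 1.89372190e-02 -2.52351508e-02 -9.54043112e-06] yaw y-radial 30.367290557961418
30 0.36729055796140553 [0.58794296 0.24604084] [1.29555546e-02 2.44057554e-02 1.56130493e-06] yaw y-radial 90.36729055796141
90 60.367290557961404 [0.56266589 0.28918096] [ 5.29550080e-02  5.44064839e-02 -2.42088858e-06] yaw y-radial 150.3672905579614
150 120.36729055796141 [0.51266692 0.28886044] [ 9.89361258e-02  3.47663063e-02 -1.75048181e-05] yaw y-radial 30.36729055796141
210 180.3672905579614 [0.48794501 0.2453998 ] [ 1.04917790e-01 -1.48745999e-02 -2.86065542e-05] yaw y-radial 90.36729055796138
```

Emit:
arm_command(series=[[0.027, 0.027, 0.02, 0.06], [0.053, 0.0545, 0.05, 0.12], [0.053, 0.0545, 0.09, 0.12], [0.053, 0.0545, 0.13, 0.12], [0.053, 0.0545, 0.15, 0.12]])

```text
time: 3.8
ee_pos: [0.5612, 0.2887, 0.0773]
tcp_rot: [-179.8, -0.1, 150.4]
wrist_force: [-0.6, -0.6, -0.2]
opening: -0.0003
grasp_force: 0.0
```

Emit:
arm_command(series=[[0, 0, 0, 0], [0, 0, 0, 0], [0, 0, 0, 0], [0, 0, 0, 0], [0, 0, 0, 0]])

```text
time: 4.3
ee_pos: [0.5635, 0.2892, 0.0826]
tcp_rot: [179.9, 0.1, 150.3]
wrist_force: [0.5, 0.7, -0.1]
opening: 0.0
grasp_force: 0.0
```

```bash
python3 - <<'E'
from h import *
o=bot.get_obs();print(o["ee_pos"],o["tcp_rot"])
c=bot.camera("wrist"); cv2.imwrite("pics/w2.png",c["color"])
print(o["ee_pos"][:2]-[0.5627,.2892])
E
```

```text
[0.56347927 0.2892249  0.08256134] [1.79910058e+02 5.90434257e-02 1.50329361e+02]
[7.79271685e-04 2.48993894e-05]
```

View pics/w2.png

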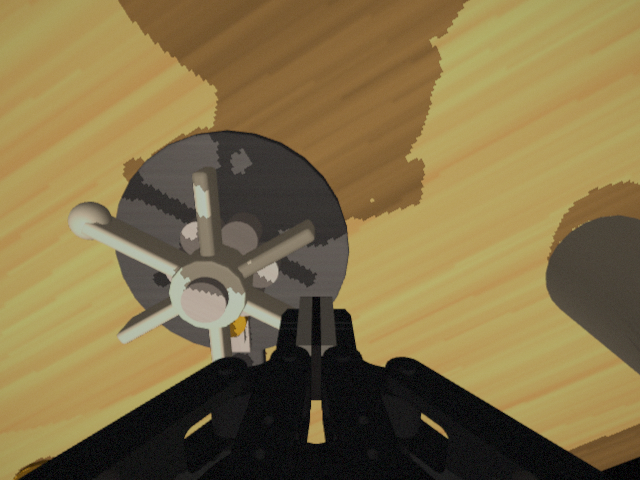

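Fingertips stand over the gap at (316,297), between the arms at (310,230) and (280,315). Dip in and push the first click.

Emit:
arm_command(series=[[0, 0, 0.01, 0], [0, 0, 0.02, 0], [0, 0, 0.03, 0], [0, 0, 0.035, 0], [0, 0, 0.035, 0]])

```text
time: 4.85
ee_pos: [0.5622, 0.2886, 0.0448]
tcp_rot: [-179.9, -0.1, 150.3]
wrist_force: [0.0, 0.5, 0.1]
opening: 0.0001
grasp_force: 0.0
```

Emit:
arm_command(series=[[0.0035, -0.0001, 0, -0.07], [0.007, -0.0005, 0, -0.14], [0.0104, -0.0011, 0, -0.209], [0.0138, -0.0019, 0, -0.279], [0.0171, -0.003, 0, -0.349]])

```text
time: 5.35
ee_pos: [0.5474, 0.2951, 0.0468]
tcp_rot: [180.0, 0.1, 170.5]
wrist_force: [4.5, 0.6, -1.8]
opening: 0.0
grasp_force: 2.0
```

Emit:
arm_command(series=[[0.0035, -0.0001, 0, -0.07], [0.007, -0.0005, 0, -0.14], [0.0104, -0.0011, 0, -0.209], [0.0138, -0.0019, 0, -0.279], [0.0171, -0.003, 0, -0.349]])

```text
time: 5.85
ee_pos: [0.5295, 0.2952, 0.0468]
tcp_rot: [180.0, 0.1, -169.5]
wrist_force: [0.1, 1.2, -1.2]
opening: -0.0001
grasp_force: 0.6
```

Emit:
arm_command(series=[[0.0035, -0.0001, 0, -0.07], [0.007, -0.0005, 0, -0.14], [0.0104, -0.0011, 0, -0.209], [0.0138, -0.0019, 0, -0.279], [0.0171, -0.003, 0, -0.349]])

```text
time: 6.35
ee_pos: [0.513, 0.2888, 0.0467]
tcp_rot: [-180.0, 0.0, -149.5]
wrist_force: [-0.6, -0.4, -0.1]
opening: -0.0003
grasp_force: 0.0
```

Emit:
arm_command(series=[[0, 0, 0, 0], [0, 0, 0, 0], [0, 0, 0, 0], [0, 0, 0, 0], [0, 0, 0, 0]])

```text
time: 6.85
ee_pos: [0.513, 0.2888, 0.0463]
tcp_rot: [-180.0, 0.0, -149.7]
wrist_force: [0.1, -0.3, -0.3]
opening: 0.0
grasp_force: 0.0
```

```bash
python3 - <<'E'
from h import *
o=bot.get_obs();print(o["ee_pos"],o["tcp_rot"],o["wrist_force"],o["q"])
c=bot.camera("wrist"); cv2.imwrite("pics/w3.png",c["color"])
print(o["ee_pos"][:2]-[0.51267,.28886])
E
```

```text
[0.51300363 0.28879189 0.04626268] [-1.79998567e+02  5.30439560e-04 -1.49710150e+02] [ 0.12888389 -0.34158988 -0.26119544] [ 2.93777280e+01  1.06756543e+01 -4.08431875e+00  7.52394737e+01
 -1.42444454e-03 -9.12122396e-01]
[ 3.33634766e-04 -6.81099464e-05]
```

View pics/w3.png

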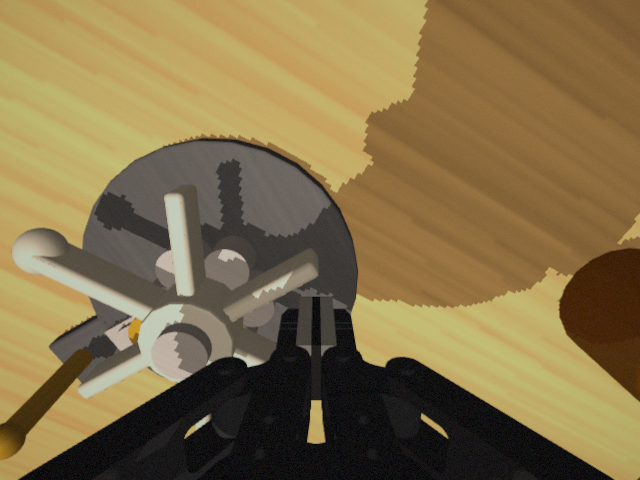

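After one click the ball (40,248) is one arm clockwise from the post (15,440), with the fingertips free in the gap. Same again, then lift.

Emit:
arm_command(series=[[0.0035, -0.0001, 0, -0.07], [0.007, -0.0005, 0, -0.14], [0.0104, -0.0011, 0, -0.209], [0.0138, -0.0019, 0, -0.279], [0.0171, -0.003, 0, -0.349]])

```text
time: 7.4
ee_pos: [0.5, 0.2781, 0.0463]
tcp_rot: [180.0, 0.1, -129.5]
wrist_force: [1.5, 3.5, -1.7]
opening: -0.0002
grasp_force: 1.8
```

Emit:
arm_command(series=[[0.0035, -0.0001, 0, -0.07], [0.007, -0.0005, 0, -0.14], [0.0104, -0.0011, 0, -0.209], [0.0138, -0.0019, 0, -0.279], [0.0171, -0.003, 0, -0.349]])

```text
time: 7.9
ee_pos: [0.4911, 0.2626, 0.0463]
tcp_rot: [-180.0, 0.0, -109.5]
wrist_force: [0.4, 0.4, 0.5]
opening: -0.0004
grasp_force: 0.4
```

Emit:
arm_command(series=[[0.0035, -0.0001, 0, -0.07], [0.007, -0.0005, 0, -0.14], [0.0104, -0.0011, 0, -0.209], [0.0138, -0.0019, 0, -0.279], [0.0171, -0.003, 0, -0.349]])

```text
time: 8.4
ee_pos: [0.4881, 0.2452, 0.0463]
tcp_rot: [-180.0, 0.0, -89.5]
wrist_force: [0.1, -0.4, 0.8]
opening: -0.0002
grasp_force: 0.0
```

Emit:
arm_command(series=[[0, 0, 0, 0], [0, 0, 0, 0], [0, 0, 0, 0], [0, 0, 0, 0], [0, 0, 0, 0]])

```text
time: 8.9
ee_pos: [0.4881, 0.2454, 0.0463]
tcp_rot: [180.0, -0.0, -89.7]
wrist_force: [-0.6, 0.4, 0.3]
opening: 0.0002
grasp_force: 0.0
```

Emit:
arm_command(series=[[0, 0, -0.02, 0], [0, 0, -0.06, 0], [0, 0, -0.1, 0], [0, 0, -0.14, 0], [0, 0, -0.18, 0]])

```text
time: 9.4
ee_pos: [0.4879, 0.2453, 0.2279]
tcp_rot: [-180.0, 0.0, -89.7]
wrist_force: [0.4, 1.3, 0.2]
opening: -0.0004
grasp_force: 0.0
```

```bash
python3 - <<'E'
from h import *
o=bot.get_obs();print(o["ee_pos"],o["tcp_rot"],o["q"])
c=bot.camera("wrist"); cv2.imwrite("pics/w4.png",c["color"])
# to view right hub: guess (0.52,-0.25); want TCP such that hub sits at tool x +0.054 with yaw 157-like (-> x_t toward base)
E
```

```text
[0.4878871  0.24529251 0.22794634] [-1.79991113e+02  4.94893127e-03 -8.97101470e+01] [ 2.66913939e+01  4.35292153e+00  9.03841406e+00  9.46753320e+01
  4.81163993e-04 -6.35984587e+01]
```

View pics/w4.png

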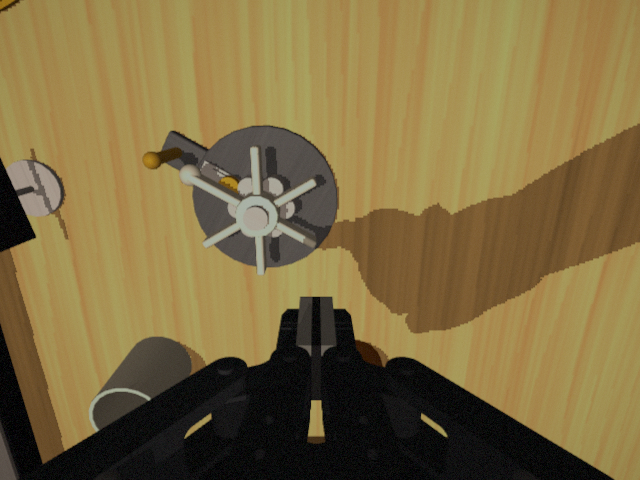

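Left wheel is set: ball (190,175) points at the post (152,160). On to the right stand.

Emit:
arm_command(series=[[0.049, -0.007, 0, 0], [0.098, -0.014, 0, 0], [0.147, -0.021, 0, 0], [0.196, -0.028, 0, 0], [0.245, -0.036, 0, 0]])

```text
time: 9.95
ee_pos: [0.5254, -0.0013, 0.2265]
tcp_rot: [-180.0, 0.0, -89.7]
wrist_force: [1.5, 0.1, -0.4]
opening: -0.0
grasp_force: 0.0
```

Emit:
arm_command(series=[[0.049, -0.007, 0, 0], [0.098, -0.014, 0, 0], [0.147, -0.021, 0, 0], [0.196, -0.028, 0, 0], [0.245, -0.036, 0, 0]])

```text
time: 10.45
ee_pos: [0.5627, -0.2464, 0.2264]
tcp_rot: [-180.0, -0.0, -89.7]
wrist_force: [1.8, 0.5, 0.1]
opening: -0.0001
grasp_force: 0.0
```

Emit:
arm_command(series=[[0.036, 0, 0, 0.14], [0.036, 0, 0, 0.28], [0.036, 0, 0, 0.42], [0.036, 0, 0, 0.56], [0.036, 0, 0, 0.7]])

```text
time: 10.95
ee_pos: [0.563, -0.2804, 0.226]
tcp_rot: [180.0, -0.0, -130.2]
wrist_force: [-0.5, -0.0, -0.1]
opening: -0.0001
grasp_force: 0.0
```

Emit:
arm_command(series=[[0, 0, 0, 0.14], [0, 0, 0, 0.28], [0, 0, 0, 0.42], [0, 0, 0, 0.56], [0, 0, 0, 0.7]])

```text
time: 11.45
ee_pos: [0.563, -0.2802, 0.2261]
tcp_rot: [180.0, -0.0, -170.3]
wrist_force: [-0.5, -0.3, -0.4]
opening: -0.0001
grasp_force: 0.0
```

Emit:
arm_command(series=[[0, 0, 0, 0.14], [0, 0, 0, 0.28], [0, 0, 0, 0.42], [0, 0, 0, 0.56], [0, 0, 0, 0.7]])

```text
time: 11.95
ee_pos: [0.563, -0.2802, 0.2261]
tcp_rot: [-180.0, -0.0, 149.6]
wrist_force: [-1.0, -0.1, -0.3]
opening: 0.0001
grasp_force: 0.0
```

Emit:
arm_command(series=[[0, 0, 0, 0.06], [0, 0, 0, 0.06], [0, 0, 0, 0.06], [0, 0, 0, 0.06], [0, 0, 0, 0.06]])

```text
time: 12.45
ee_pos: [0.563, -0.2802, 0.2263]
tcp_rot: [180.0, 0.0, 146.6]
wrist_force: [-0.0, 0.7, -0.3]
opening: -0.0002
grasp_force: 0.0
```

```bash
python3 - <<'E'
from h import *
o=bot.get_obs();print(o["ee_pos"],o["tcp_rot"],o["q"])
look("w5",("right",))
E
```

```text
[ 0.5629884  -0.28023416  0.22628418] [1.79998498e+02 5.01962902e-04 1.46601914e+02] [-2.64630193e+01  1.61769066e+01  2.23991468e+01  9.62215605e+01
  1.43001125e-03  6.93506661e+00]
right hub [317. 151.] 0.63 [ 0.5215 -0.2521  0.054 ]
right post [394. 225.] 0.98 [ 0.6106 -0.2309  0.054 ]
```

View pics/w5.png

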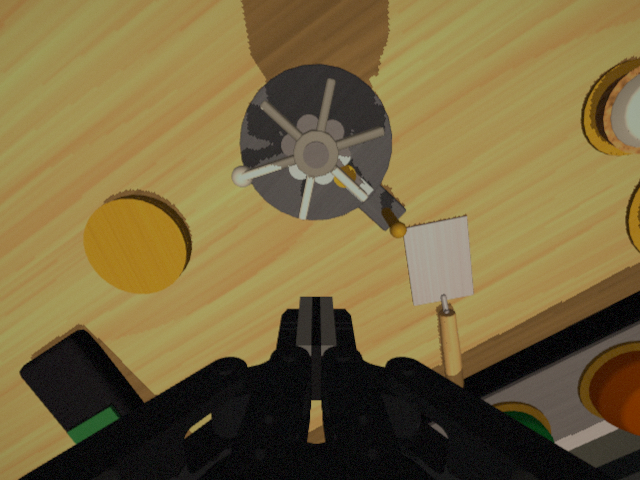

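Right wheel: hub (317,152), ball (240,176), post ball (398,230), tips at (265,105), (330,80), (382,130), (371,200) and (304,218). It is at −2 clicks.

```bash
python3 - <<'E'
from h import *
from scipy.optimize import least_squares
c=bot.camera("wrist"); o=bot.get_obs()
L=[((265,104),3,.056,.063),((331,80),2,.056,.063),((383,130),1,.056,.063),((370,201),0,.056,.063),((304,218),-1,.056,.063),((240,176),-2,.064,.054),((398,230),0,.092,.068)]
P=[(world(c,p,z)[:2],k,d) for p,k,d,z in L]
u=lambda a:np.array([np.cos(a),np.sin(a)])
s=least_squares(lambda v:np.concatenate([v[:2]+d*u(v[2]+k*np.pi/3)-p for p,k,d in P]),[.52,-.25,.3])
print(s.x,np.degrees(s.x[2]),np.round(s.fun.reshape(-1,2)*1000,1))
for g in (30,90,150):
    a=s.x[2]+np.radians(g); G=s.x[:2]+.05*u(a); y=np.degrees(a)+90
    print(g,G,tool(*(G-o["ee_pos"][:2])),"yaw",y,"turn",np.radians(o["tcp_rot"][2]-y))
E
```

```text
[ 0.52217487 -0.25294648  0.25412753] 14.560435050759757 [[-1.7 -1.7]
 [-0.2  1.3]
 [ 1.5  1.1]
 [-2.2 -1.5]
 [ 0.8 -1.9]
 [ 1.8  2.1]
 [-0.   0.7]]
30 [ 0.55780041 -0.21786342] [ 3.86872480e-02  4.92169963e-02 -3.66311320e-06] yaw 134.56043505075976 turn 0.20947276633984988
90 [ 0.50960482 -0.20455233] [ 8.62405876e-02  3.37677279e-02 -4.59922927e-06] yaw 194.56043505075974 turn -0.8377247848567474
150 [ 0.47397928 -0.23963539] [ 9.66377986e-02 -1.51393063e-02 -2.66580433e-06] yaw 254.56043505075976 turn -1.8849223360533456
```

Emit:
arm_command(series=[[0.019, 0.024, 0.02, 0.1], [0.039, 0.049, 0.05, 0.21], [0.039, 0.049, 0.09, 0.21], [0.039, 0.049, 0.13, 0.21], [0.039, 0.049, 0.145, 0.21]])

```text
time: 13.2
ee_pos: [0.5557, -0.2169, 0.0774]
tcp_rot: [-179.9, -0.3, 134.6]
wrist_force: [-0.7, 0.3, -0.2]
opening: -0.0
grasp_force: 0.0
```

Emit:
arm_command(series=[[0, 0, 0, 0], [0, 0, 0, 0], [0, 0, 0, 0], [0, 0, 0, 0], [0, 0, 0, 0]])

```text
time: 13.7
ee_pos: [0.558, -0.2182, 0.0825]
tcp_rot: [180.0, 0.1, 134.5]
wrist_force: [0.7, -0.2, -0.0]
opening: 0.0
grasp_force: 0.0
```

```bash
python3 - <<'E'
from h import *
o=bot.get_obs();print(o["ee_pos"],o["tcp_rot"])
c=bot.camera("wrist"); cv2.imwrite("pics/w6.png",c["color"])
E
```

```text
[ 0.55798331 -0.21817479  0.08247133] [1.79959468e+02 8.91981322e-02 1.34513779e+02]
```

View pics/w6.png

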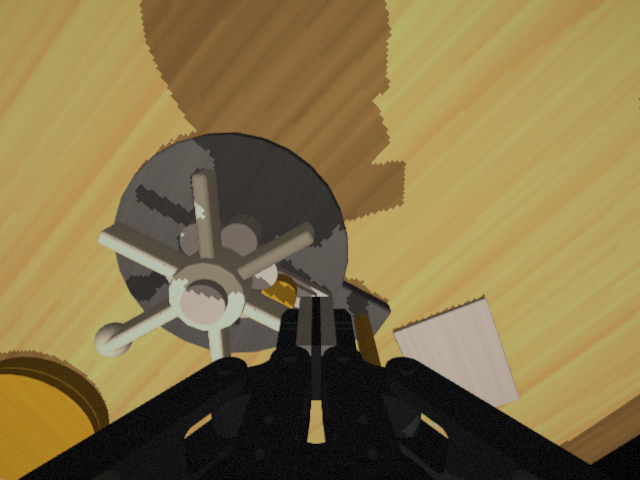

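Pose relative to the wheel matches the left case: fingertips (316,297) stand between the arms at (310,230) and (280,315), with the post clear at right. Dip and push one click.

Emit:
arm_command(series=[[0, 0, 0.01, 0], [0, 0, 0.02, 0], [0, 0, 0.03, 0], [0, 0, 0.035, 0], [0, 0, 0.035, 0]])

```text
time: 14.25
ee_pos: [0.5567, -0.2176, 0.0448]
tcp_rot: [-180.0, -0.1, 134.5]
wrist_force: [-0.2, 0.2, -0.1]
opening: 0.0002
grasp_force: 0.0
```

Emit:
arm_command(series=[[0.0035, -0.0001, 0, -0.07], [0.007, -0.0005, 0, -0.14], [0.0104, -0.0011, 0, -0.209], [0.0138, -0.0019, 0, -0.279], [0.0171, -0.003, 0, -0.349]])

```text
time: 14.75
ee_pos: [0.5441, -0.208, 0.0468]
tcp_rot: [180.0, 0.1, 154.7]
wrist_force: [3.6, -0.2, -2.9]
opening: -0.0002
grasp_force: 1.8
```

Emit:
arm_command(series=[[0.0035, -0.0001, 0, -0.07], [0.007, -0.0005, 0, -0.14], [0.0104, -0.0011, 0, -0.209], [0.0138, -0.0019, 0, -0.279], [0.0171, -0.003, 0, -0.349]])

```text
time: 15.25
ee_pos: [0.5269, -0.203, 0.0467]
tcp_rot: [180.0, 0.1, 174.7]
wrist_force: [1.8, 1.2, -1.4]
opening: -0.0001
grasp_force: 0.6
```

Emit:
arm_command(series=[[0.0035, -0.0001, 0, -0.07], [0.007, -0.0005, 0, -0.14], [0.0104, -0.0011, 0, -0.209], [0.0138, -0.0019, 0, -0.279], [0.0171, -0.003, 0, -0.349]])

```text
time: 15.75
ee_pos: [0.5093, -0.2045, 0.0467]
tcp_rot: [-180.0, 0.0, -165.3]
wrist_force: [-0.0, -0.1, 0.4]
opening: 0.0001
grasp_force: 0.0
```

Emit:
arm_command(series=[[0, 0, 0, 0], [0, 0, 0, 0], [0, 0, 0, 0], [0, 0, 0, 0], [0, 0, 0, 0]])

```text
time: 16.25
ee_pos: [0.5094, -0.2045, 0.0463]
tcp_rot: [180.0, 0.0, -165.5]
wrist_force: [0.8, -0.1, 0.4]
opening: 0.0001
grasp_force: 0.0
```

```bash
python3 - <<'E'
from h import *
o=bot.get_obs();print(o["ee_pos"]-[0.5096,-.2046,.0465],o["tcp_rot"])
c=bot.camera("wrist"); cv2.imwrite("pics/w7.png",c["color"])
E
```

```text
[-0.00022789  0.0001411  -0.00024568] [ 1.79997825e+02  3.42771872e-04 -1.65519424e+02]
```

View pics/w7.png

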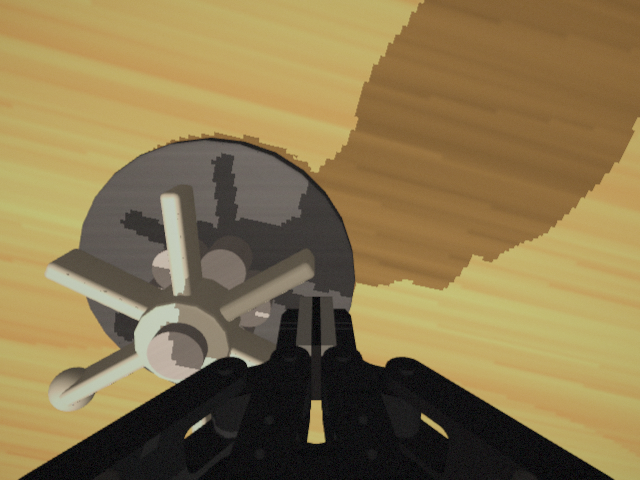

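One click done: relative to the fingertips (post +90°), the ball (75,390) is at −60°, one click before the post. One more, then lift.

Emit:
arm_command(series=[[0.0035, -0.0001, 0, -0.07], [0.007, -0.0005, 0, -0.14], [0.0104, -0.0011, 0, -0.209], [0.0138, -0.0019, 0, -0.279], [0.0171, -0.003, 0, -0.349]])

```text
time: 16.8
ee_pos: [0.4938, -0.2112, 0.0463]
tcp_rot: [180.0, 0.1, -145.3]
wrist_force: [1.8, 3.2, -0.9]
opening: -0.0002
grasp_force: 1.9
```

Emit:
arm_command(series=[[0.0035, -0.0001, 0, -0.07], [0.007, -0.0005, 0, -0.14], [0.0104, -0.0011, 0, -0.209], [0.0138, -0.0019, 0, -0.279], [0.0171, -0.003, 0, -0.349]])

```text
time: 17.3
ee_pos: [0.481, -0.2236, 0.0462]
tcp_rot: [180.0, 0.0, -125.3]
wrist_force: [0.7, 1.2, 0.1]
opening: -0.0002
grasp_force: 0.5
```

Emit:
arm_command(series=[[0.0035, -0.0001, 0, -0.07], [0.007, -0.0005, 0, -0.14], [0.0104, -0.0011, 0, -0.209], [0.0138, -0.0019, 0, -0.279], [0.0171, -0.003, 0, -0.349]])

```text
time: 17.8
ee_pos: [0.4735, -0.2396, 0.0463]
tcp_rot: [180.0, -0.0, -105.4]
wrist_force: [-0.4, -0.2, -0.4]
opening: 0.0
grasp_force: 0.0
```

Emit:
arm_command(series=[[0, 0, 0, 0], [0, 0, 0, 0], [0, 0, 0, 0], [0, 0, 0, 0], [0, 0, 0, 0]])

```text
time: 18.3
ee_pos: [0.4736, -0.2394, 0.0463]
tcp_rot: [-180.0, -0.0, -105.5]
wrist_force: [0.2, -0.4, -0.1]
opening: -0.0003
grasp_force: 0.0
```

Emit:
arm_command(series=[[0, 0, -0.02, 0], [0, 0, -0.06, 0], [0, 0, -0.1, 0], [0, 0, -0.14, 0], [0, 0, -0.18, 0]])

```text
time: 18.8
ee_pos: [0.4734, -0.2393, 0.228]
tcp_rot: [-180.0, -0.0, -105.5]
wrist_force: [-0.0, -0.1, -0.1]
opening: 0.0002
grasp_force: 0.0
```

```bash
python3 - <<'E'
from h import *
c=bot.camera("wrist"); s=bot.camera("scene")
cv2.imwrite("pics/w8.png",np.hstack([cv2.resize(c["color"],(400,300)),cv2.resize(s["color"][130:330,320:460],(210,300))]))
E
```

```text
(no output)
```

View pics/w8.png

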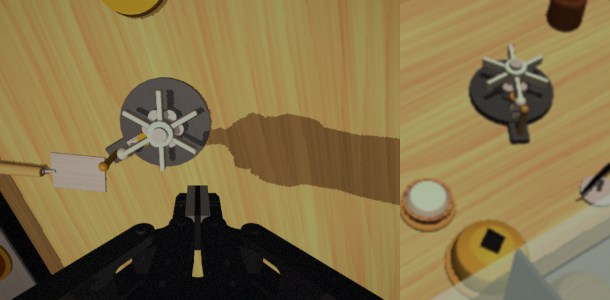

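Both balls now point at their posts: right ball (123,155) lies in line with its post (104,167), and the left one lines up in the scene view. The arm is clear of everything, so I am handing in.

```bash
python3 -c "
from workcell import bot
print(bot.job_done())"
```

```text
the job is handed in; nothing more can be done
None
```

I turned both star wheels two clicks anticlockwise, and the last pictures show each long arm pointing at its own post; the job is handed in, but no verdict came back.

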